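# Release the two catches of a specimen pen and hold its gate wide

### The job

Release the gate of the clear specimen pen: first squeeze the yellow catch's two tabs fully together, and only then the blue catch's (both stay in once squeezed). Then take the red post handle, swing the gate past its click stop until it stands about square to the pen's front, and finish still holding it wide open by that handle, because its spring would pull it back. Leave the jar, the flat case and the steel blank where they are.

Things in the scene. Friction and masses are not known exactly. Their poses are not given: they have to be found in the camera images.
- pen: fixed open-topped pen, clear walls 91 mm high on a white base plate (x -15 to 200, y -135 to 195 mm, 8 thick). Origin on the work surface under the middle of the closed gate; x points from the gate into the pen (away from the robot at yaw 0), y left along the gate, z up. A grey header bar over the front (x 8 to 52, y -130 to 130 mm, top at z = 100 mm) carries the catches
- catch_yellow: yellow squeeze catch fixed on the header bar at pen x 30, y +50 or -50 mm (the blue one has the other place). Origin: middle of its underside, z = 100 mm; axes as the pen's. Two upright yellow tabs (20 along x, 8 thick, z 101.5 to 131.5 mm) stand left and right of a black block; outer faces 52 mm apart along y when latched, 32 squeezed. Steel barbs reach 40 mm to -x over pins on the gate
- catch_blue: blue squeeze catch, the same as the yellow one in shape and size, at the other of the two places; squeeze it second
- yellow_left (a joint): slide of the yellow catch's left tab (+y side in the pen's frame), m: 0 to 0.0015 at the start (out, latched), 0.010 fully squeezed in. Moves towards the middle of its catch against about 3 N of friction and stays where it is left; past 0.008 its barb is off the gate
- yellow_right (a joint): slide of the yellow catch's right tab (-y side in the pen's frame), m: 0 to 0.0015 at the start (out, latched), 0.010 fully squeezed in. Moves towards the middle of its catch against about 3 N of friction and stays where it is left; past 0.008 its barb is off the gate
- blue_left (a joint): slide of the blue catch's left tab (+y side in the pen's frame), m: 0 to 0.0015 at the start (out, latched), 0.010 fully squeezed in. Moves towards the middle of its catch against about 3 N of friction and stays where it is left; past 0.008 its barb is off the gate
- blue_right (a joint): slide of the blue catch's right tab (-y side in the pen's frame), m: 0 to 0.0015 at the start (out, latched), 0.010 fully squeezed in. Moves towards the middle of its catch against about 3 N of friction and stays where it is left; past 0.008 its barb is off the gate
- gate (a joint): gate angle, rad: 0 closed; opens to pen -x, clockwise from above, stop at 1.62. Beyond 1.3 is wide. A spring pulls it shut (0.06 Nm closed, 0.25 wide). The click stop resists from about 0.4 to 1.1 rad, most at the start: with the spring, about 5 N at the handle. Let go, the gate swings back
- gate_hinge (a point): point on the gate's upright hinge axis at z = 100 mm (pen x 0, y +110 mm). The gate, 10 mm thick, reaches 206 mm from it, z 12 to 100 mm, steel pins on top up to 122 mm. Left of it stands the click stop, a grey housing with a brass plunger (pen x -15 to 15, y 140 to 194 mm, up to z = 121 mm)
- handle_grip (a point): where to pinch the red handle from above: on its axis, 20 mm below its top, z = 140 mm. The handle is an upright round post, 18 mm in diameter, z = 30 to 160 mm, fixed to the gate and turning with it: 55 mm in front of the gate's plane, 110 mm along the gate from the hinge axis (123 mm from it; pen x -55, y 0 when closed). Arms join it to the gate up to z = 93 mm; free all round above
- jar: amber jar with a black cap, 38 mm across, 60 mm tall, standing loose inside the pen; leave alone. Origin at the middle of its underside
- case: flat clear case with a small orange clip, 90 x 70 x 23 mm, loose on the bench right of the pen; leave alone. Origin at the middle of its underside
- blank: turned steel blank, 48 mm across, 22 mm tall, loose on the bench left of the pen; leave alone. Origin at the middle of its underside

How it is judged:
By the outcome, as a careful person would: the job done as asked, in the order asked, and still so for the second after the job is handed in, while the arm keeps its last pose, push and grip.
It also fails if it takes over 61 s, if anything falls off the work surface, if the arm or the gripper's body presses on something with over 40 N, if the wrist force passes 120 N, or if a joint passes its speed limit or range.

### The arm

A 6-joint arm with a two-finger parallel gripper is mounted at the origin on the work surface. World frame = base frame: x ahead of the robot, y to its left, z up, the work surface at z = 0. Lengths are in m, angles in rad, forces in N, time in s.
With the tool pointing down it reaches from about 0.425 to 0.95 m from the base axis. Payload 3.5 kg.
Tool frame: the origin (TCP) lies at the very end of the fingers, on their centre line; the grasp point (between the pads) lies 19 mm behind it; z points along the fingers, y is the direction in which the jaws open and shut (so a half turn about z gives the same grasp; the last joint's range is limited). The gripper opens to 85 mm and grips with 20 to 120 N. Pads are 22 mm wide; open, the fingers measure 114 mm over their backs; the gripper's body (76 mm by 85 mm) begins 54 mm behind the grasp point. The pads swing forward as they close: fully open they stand 13 mm farther back than shut.
Start: joints at [-1.363, 0.286, 1.577, -0, 1.279, -0.15], TCP at [0.236, -0.632, 0.231] pointing down, gripper open.
Joint ranges: [-2.77, 2.77], [-0.9, 2.22], [0.21, 2.48], [-1.53, 4.67], [0.24, 2.81], [-2.84, 2.84]. Speed limits (rad/s): [2.79, 2.79, 3.14, 3.14, 3.14, 3.14].

### API

Orientations are given as a unit quaternion [x, y, z, w].
In Python, from bench import status, vision, manip gives the robot as it stands. The module is installed in compiled form; this text tells all that it offers.
- The arm moves only by the tool servo_tool, never from a script. Its argument "moves" is text: rows parted by semicolons, each of 5 numbers parted by spaces: the opening, from 0 (shut) to 1 (fully open), then the shift along the tool's x, y, z in m, then the turn about the tool's z in degrees. In form: hand dx dy dz yaw; .... A call has 1 to 8 rows; each row is the pose to reach, as a shift and turn from the pose commanded when the call began, along the tool's axes at that moment; what a row does not reach only later rows make up. A row lasts 1/12 s, in which the tool goes at most 41.7 mm and 7.16 degrees, less where a joint would pass 70% of its speed; a pose out of reach is approached as far as the arm can. A call with a gripper value outside its range is refused whole. The fingers move at their own pace and stop on an object; "newtons" is the grip in N (left out, the last holds). Time passes only in rows, so rows that repeat a pose let the fingers close. It gives the time, the measured TCP pose, the force and the opening at its end, in the units of the state.
- status.sense(): the state, without advancing time (a new reading comes with each control period).
- vision.read_camera(name): name is "side" or "top" or "wrist"; returns a dict with "pixels" (384x512x3 uint8, blue, green, red), "mtx" (3x3 intrinsics, pixels), "dist" ([k1, k2, p1, p2, k3] as OpenCV has them; the pictures are not rectified), "extrinsics" (4x4, takes a point from camera to world coordinates). Camera axes: x right, y down, z forward; pixel columns grow to the right and rows downward; lengths in m; the calibration is good to about 2 mm. A picture is of the moment at which its call begins. There is no depth.
- manip.finish_job(): hands the job in, once; it reports no verdict.
The state is a dict: "time_s": time; "joint_pos": joint angles; "joint_vel": joint speeds; "joint_torque": joint torques, N m; "eef_pos": TCP position; "tcp_rot": TCP orientation; "wrist_force": force on the tool from outside, world axes, zero at the start; "moment": the same for the moment, N m; "width": finger opening in m.
Only numpy, scipy, OpenCV 4.12 (cv2) and the standard library are available. Lean on these libraries where they do the work, as an engineer would, in place of code of your own. Each camera call takes 0.05 s, during which the arm holds its last target.

## Working session

There is one attempt and no reset: what is moved stays moved. The work goes in short steps, Python scripts to look and compute and a tool call to move; the robot and the scene stay as the last step left them, time stands still between calls to the robot, and variables do not carry over. Pictures are saved under pics/ and viewed, and the job is handed in when it is done.

Besides the shell and the picture viewer there is one more tool, called after "Request:" by a JSON object that holds its "method" and its "body", one argument or row to a line. servo_tool: Moves the arm, as the interface text tells. Its arguments: {"type":"object","properties":{"moves":{"type":"string"},"newtons":{"type":"number"}},"required":["moves"]}

```bash
mkdir -p pics; python3 - <<'E'
from bench import status, vision
import cv2
s=status.sense(); print(s)
for n in ["side","top","wrist"]:
    d=vision.read_camera(n); cv2.imwrite(f"pics/{n}0.png",d["pixels"]); print(n,d["mtx"].tolist(),d["dist"],d["extrinsics"].round(4).tolist() if hasattr(d["extrinsics"],'round') else d["extrinsics"])
E
```

```text
{'time_s': 0.0, 'joint_pos': array([-1.36301063e+00,  2.87207630e-01,  1.57822997e+00, -1.93290128e-05,
        1.27857359e+00, -1.50010744e-01]), 'joint_vel': array([ 0.0005394 , -0.0008841 ,  0.00146084, -0.00043162,  0.00100026,
        0.00122415]), 'joint_torque': array([ 1.70171870e-05, -4.05984664e+01, -2.92625266e+01, -1.46999441e-04,
        5.85648901e-03,  3.24617837e-06]), 'eef_pos': array([ 0.23626834, -0.63157929,  0.22989051]), 'tcp_rot': array([ 9.84039130e-01,  1.77948107e-01, -4.41753783e-05, -1.20849557e-03]), 'wrist_force': array([ 0.47177356,  0.60821196, -0.36446915]), 'moment': array([-0.00469379,  0.00496274, -0.00771253]), 'width': 0.08525033514712775}
side [[413.6296103772439, 0.0, 261.5680942933206], [0.0, 413.6296103772439, 192.452271899373], [0.0, 0.0, 1.0]] [-0.06347883  0.          0.          0.          0.        ] [[0.947, -0.2046, 0.2475, 0.4174], [-0.3208, -0.6366, 0.7013, -0.6406], [0.014, -0.7436, -0.6685, 0.7481], [0.0, 0.0, 0.0, 1.0]]
top [[465.40376685402157, 0.0, 255.11793338739028], [0.0, 465.40376685402157, 194.2144977206352], [0.0, 0.0, 1.0]] [-0.01583979  0.          0.          0.          0.        ] [[0.0158, -0.9905, 0.1364, 0.4696], [-0.9999, -0.0155, 0.0031, 0.0043], [-0.001, -0.1364, -0.9907, 1.3468], [0.0, 0.0, 0.0, 1.0]]
wrist [[278.36909584763293, 0.0, 259.302053085043], [0.0, 278.36909584763293, 192.28403687956617], [0.0, 0.0, 1.0]] [-0.01494362  0.          0.          0.          0.        ] [[0.3499, -0.9027, -0.2505, 0.2994], [-0.9368, -0.3376, -0.0919, -0.6071], [-0.0016, 0.2668, -0.9637, 0.3728], [0.0, 0.0, 0.0, 1.0]]
```

View pics/top0.png

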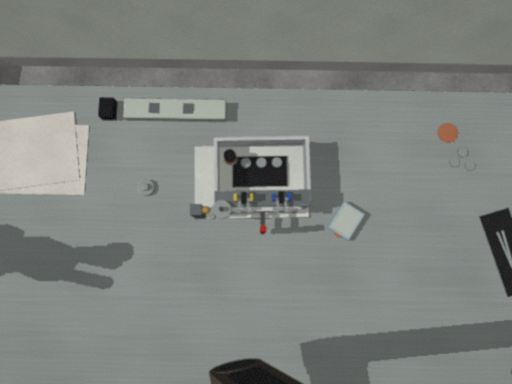

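View pics/side0.png

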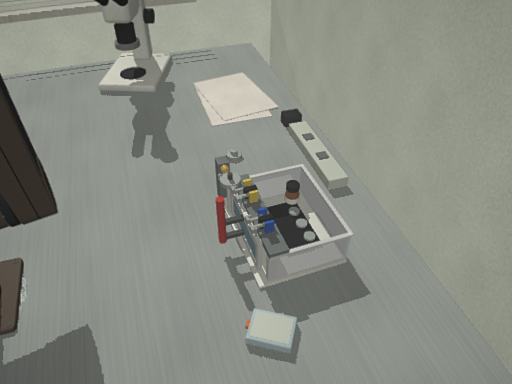

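The top view shows the yellow catch on the left (about 243,198), the blue one on the right (about 282,197) and the red handle at (263,229). Yaw looks close to 0. Next I measure by colour.

```bash
cat > h.py <<'E'
import numpy as np, cv2
from bench import status, vision
def cam(n):
    d=vision.read_camera(n); d["n"]=n; return d
def ray(d,uv):
    p=cv2.undistortPoints(np.array([[uv]],float),np.array(d["mtx"]),np.array(d["dist"]))[0,0]
    E=np.array(d["extrinsics"]); v=E[:3,:3]@np.array([p[0],p[1],1]); return E[:3,3],v/np.linalg.norm(v)
def onz(d,uv,z):
    o,v=ray(d,uv); return o+v*(z-o[2])/v[2]
def tri(rs):
    A=0;b=0
    for o,v in rs:
        P=np.eye(3)-np.outer(v,v); A=A+P; b=b+P@o
    x=np.linalg.solve(A,b); return x,[np.linalg.norm((np.eye(3)-np.outer(v,v))@(x-o)) for o,v in rs]
def mask(im,c):
    h=cv2.cvtColor(im,cv2.COLOR_BGR2HSV); H,S,V=[h[...,i].astype(int) for i in range(3)]
    if c=="y": return ((H>20)&(H<32)&(S>130)&(V>90))
    if c=="b": return ((H>105)&(H<130)&(S>120)&(V>60))
    if c=="r": return (((H<5)|(H>174))&(S>150)&(V>60))
def blobs(im,c,amin=8):
    n,l,s,ce=cv2.connectedComponentsWithStats(mask(im,c).astype(np.uint8))
    return [(s[i].tolist(),ce[i].round(2).tolist()) for i in range(1,n) if s[i,4]>=amin]
def proj(d,P):
    E=np.linalg.inv(np.array(d["extrinsics"])); rv=cv2.Rodrigues(E[:3,:3])[0]
    return cv2.projectPoints(np.array(P,float).reshape(-1,1,3),rv,E[:3,3],np.array(d["mtx"]),np.array(d["dist"]))[0][:,0]
E
python3 - <<'E'
from h import *
for n in ["top","side"]:
    d=cam(n)
    for c in "ybr":
        for s,ce in blobs(d["pixels"],c,4): print(n,c,s,ce, "z.1315:",onz(d,ce,.1315).round(4))
    x,y=(185,125) if n=="top" else (200,140)
    w=(140,105) if n=="top" else (160,150)
    cv2.imwrite(f"pics/{n}z.png",cv2.resize(d["pixels"][y:y+w[1],x:x+w[0]],None,fx=5 if n=="top" else 4,fy=5 if n=="top" else 4,interpolation=cv2.INTER_CUBIC))
E
```

```text
top y [250, 193, 3, 8, 20] [251.2, 196.3] z.1315: [0.6313 0.0183 0.1315]
top y [234, 194, 3, 7, 21] [235.0, 197.0] z.1315: [0.6287 0.061  0.1315]
top y [202, 208, 7, 5, 21] [205.14, 209.52] z.1315: [0.5944 0.1386 0.1315]
top b [272, 193, 4, 8, 22] [273.14, 196.32] z.1315: [ 0.6321 -0.0395  0.1315]
top b [287, 192, 4, 9, 26] [288.77, 195.88] z.1315: [ 0.6339 -0.0806  0.1315]
top r [261, 225, 5, 8, 32] [262.69, 228.56] z.1315: [ 0.5468 -0.0131  0.1315]
side y [243, 179, 8, 7, 43] [247.14, 181.7] z.1315: [0.6259 0.0514 0.1315]
side y [249, 190, 9, 13, 95] [253.19, 195.71] z.1315: [0.6246 0.0018 0.1315]
side b [258, 207, 9, 8, 52] [262.6, 210.48] z.1315: [ 0.6293 -0.0486  0.1315]
side b [265, 220, 9, 13, 106] [269.0, 225.92] z.1315: [ 0.6272 -0.0954  0.1315]
side r [216, 197, 8, 10, 41] [219.34, 199.9] z.1315: [0.55   0.0115 0.1315]
side r [218, 218, 2, 2, 4] [218.5, 218.5] z.1315: [ 0.5342 -0.043   0.1315]
side r [224, 227, 1, 4, 4] [224.0, 228.5] z.1315: [ 0.5378 -0.074   0.1315]
side r [220, 240, 6, 2, 8] [222.0, 240.62] z.1315: [ 0.5257 -0.1044  0.1315]
```

View pics/topz.png

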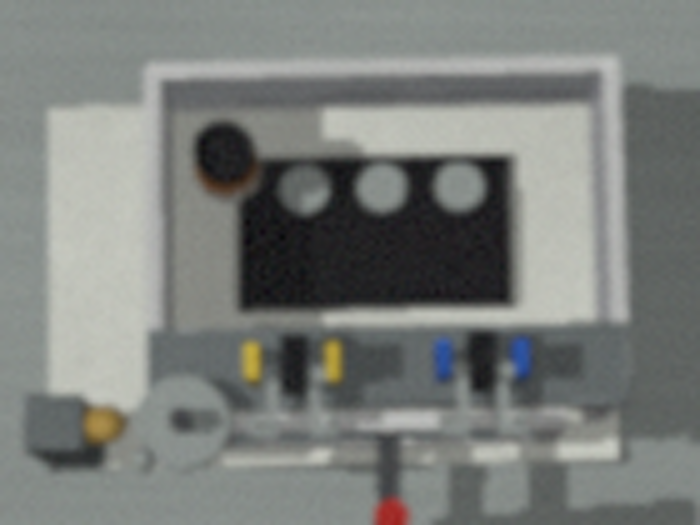

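View pics/sidez.png

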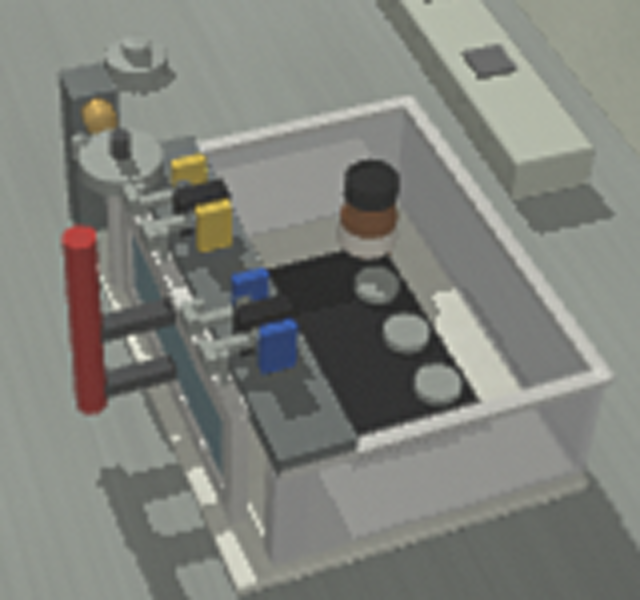

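Measured catch centres at z 0.1315: yellow (0.630, 0.040), blue (0.633, -0.060). They are 100 mm apart as specified, and the line between them gives a pen yaw of about 1.8°. Next I hover over the yellow catch to refine with the wrist camera.

Request:
{"method": "servo_tool", "body": {
  "moves": "1 0.6 -0.49 0 18.7;1 0.6 -0.49 0 18.7;1 0.6 -0.49 0 18.7;1 0.6 -0.49 0 18.7;1 0.6 -0.49 0 18.7;1 0.6 -0.49 0 18.7;1 0.6 -0.49 0 18.7;1 0.6 -0.49 0 18.7"
}}

```text
time_s: 0.92
eef_pos: [0.405, -0.3424, 0.2314]
tcp_rot: [1.0, 0.016, 0.0, 0.0]
wrist_force: [0.3, -0.2, -0.6]
width: 0.0856
```

```bash
cat >> h.py <<'E'
from scipy.spatial.transform import Rotation as R
def delta(P,yawdeg=None):
    s=status.sense(); M=R.from_quat(s["tcp_rot"]).as_matrix()
    cur=np.degrees(np.arctan2(M[1,0],M[0,0]))
    print("t",round(s["time_s"],2),"tcp",s["eef_pos"].round(4),"toolx yaw",cur.round(2),"F",s["wrist_force"].round(1),"w",round(s["width"],4))
    print("d tool",(M.T@(np.array(P)-s["eef_pos"])).round(4),"turn",None if yawdeg is None else round(cur-yawdeg,2))
E
python3 -c "
from h import *
delta([.63,.04,.23],1.8)"
```

```text
t 0.92 tcp [ 0.405  -0.3424  0.2314] toolx yaw 1.78 F [ 0.3 -0.2 -0.6] w 0.0856
d tool [ 0.2368 -0.3753  0.0014] turn -0.02
```

Request:
{"method": "servo_tool", "body": {
  "moves": "1 0.237 -0.375 0 0;1 0.237 -0.375 0 0;1 0.237 -0.375 0 0;1 0.237 -0.375 0 0;1 0.237 -0.375 0 0;1 0.237 -0.375 0 0;1 0.237 -0.375 0 0;1 0.237 -0.375 0 0"
}}

```text
time_s: 1.58
eef_pos: [0.5742, -0.055, 0.2315]
tcp_rot: [1.0, 0.016, 0.0, 0.0]
wrist_force: [0.4, -0.4, 0.4]
width: 0.0853
```

```bash
python3 -c "
from h import *
delta([.63,.04,.23],1.8)"
```

```text
t 1.58 tcp [ 0.5742 -0.055   0.2315] toolx yaw 1.81 F [ 0.4 -0.4  0.4] w 0.0853
d tool [ 0.0588 -0.0932  0.0015] turn 0.01
```

Request:
{"method": "servo_tool", "body": {
  "moves": "1 0.053 -0.087 0 0;1 0.053 -0.087 0 0;1 0.053 -0.087 0 0;1 0.053 -0.087 0 0;1 0.053 -0.087 0 0"
}}

```text
time_s: 2.0
eef_pos: [0.6237, 0.0324, 0.2308]
tcp_rot: [1.0, 0.017, -0.0, 0.0]
wrist_force: [-0.4, 0.2, -0.1]
width: 0.0857
```

```bash
python3 - <<'E'
from h import *
delta([.63,.04,.23],1.8)
d=cam("wrist"); cv2.imwrite("pics/w1.png",d["pixels"])
for c in "ybr":
    for s,ce in blobs(d["pixels"],c,15): print(c,s,ce,onz(d,ce,.1315).round(4))
E
```

```text
t 2.0 tcp [0.6237 0.0324 0.2308] toolx yaw 1.93 F [-0.4  0.2 -0.1] w 0.0857
d tool [ 0.0065 -0.0074  0.0008] turn 0.13
y [223, 170, 11, 27, 255] [227.87, 183.2] [0.6314 0.0619 0.1315]
y [269, 170, 11, 27, 248] [274.44, 183.06] [0.6329 0.0202 0.1315]
y [138, 201, 22, 18, 296] [147.74, 210.02] [0.6035 0.1356 0.1315]
b [328, 170, 18, 27, 378] [335.98, 182.83] [ 0.6349 -0.0348  0.1315]
b [369, 170, 22, 27, 408] [379.96, 181.97] [ 0.637  -0.0743  0.1315]
r [286, 227, 32, 69, 884] [301.66, 268.16] [ 0.5482 -0.0105  0.1315]
```

View pics/w1.png

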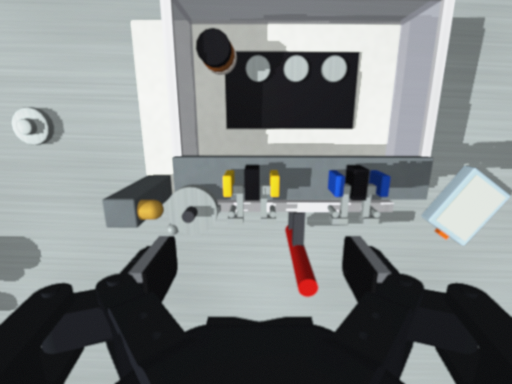

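The wrist view is clear: yellow tabs at u 223–280, blue tabs at 328–391, and the handle's top disc near (307,287). I'll take the tab edges and the handle top and fit the pen pose.

```bash
cat >> h.py <<'E'
def fit2(pen,wor):
    pen=np.array(pen);wor=np.array(wor);a=pen-pen.mean(0);b=wor-wor.mean(0)
    th=np.arctan2((a[:,0]*b[:,1]-a[:,1]*b[:,0]).sum(),(a*b).sum())
    M=np.array([[np.cos(th),-np.sin(th)],[np.sin(th),np.cos(th)]]); t=wor.mean(0)-M@pen.mean(0)
    return th,t,M,wor-(pen@M.T+t)
E
python3 - <<'E'
from h import *
d=cam("wrist")
im=d["pixels"]; h=cv2.cvtColor(im,cv2.COLOR_BGR2HSV)
m=(mask(im,"r")&(h[...,2]>190)).astype(np.uint8); print("red V", np.percentile(h[...,2][mask(im,"r")],[10,50,90,98]))
n,l,s,c=cv2.connectedComponentsWithStats(m); i=1+s[1:,4].argmax(); print(s[i],c[i]); hp=onz(d,c[i],.16); print("handle",hp)
pen=[];wor=[]
for col,py in (("y",.05),("b",-.05)):
    bs=sorted([b for b in blobs(im,col,100) if b[0][1]<180],key=lambda b:b[1][0])
    for (s_,ce),sg in zip(bs,(1,-1)):
        # -x top edge corners: bottom row of the blob
        y1=s_[1]+s_[3]-1.0
        M=mask(im,col)[int(y1)-2, s_[0]:s_[0]+s_[2]]; us=np.where(M)[0]+s_[0]
        P1=onz(d,(us.min()-.5,y1-1),.1315);P2=onz(d,(us.max()+.5,y1-1),.1315)
        e=onz(d,(us.mean(),y1+.5),.1315)
        print(col,sg,us.min(),us.max(),y1,"yL",P1[1].round(4),"yR",P2[1].round(4),"xfront",e[0].round(4))
        pen.append([.02,py+sg*.0215]); wor.append([e[0],(P1[1]+P2[1])/2])
pen.append([-.055,0]); wor.append(hp[:2])
th,t,M,r=fit2(pen,wor); print(np.degrees(th),t,r.round(4)); 
for y in (.05,-.05): print("catch",M@[.03,y]+t)
z=im[150:310,200:400]; cv2.imwrite("pics/w1z.png",cv2.resize(z,None,fx=4,fy=3.7,interpolation=cv2.INTER_CUBIC)[:600])
E
```

```text
red V [102. 151. 217. 218.]
[297 279  20  17 251] [306.4063745  286.90836653]
handle [ 0.54619065 -0.01154927  0.16      ]
y 1 222 230 196.0 yL 0.0666 yR 0.0584 xfront 0.6186
y -1 269 277 196.0 yL 0.0241 yR 0.0159 xfront 0.62
b 1 332 341 196.0 yL -0.033 yR -0.0421 xfront 0.6218
b -1 376 386 195.0 yL -0.0729 yR -0.083 xfront 0.624
2.242389765463724 [ 0.60111443 -0.00911557] [[ 0.0003 -0.0006]
 [-0.     -0.0002]
 [-0.0004 -0.0008]
 [ 0.0001  0.0018]
 [ 0.     -0.0003]]
catch [0.6291351  0.04201995]
catch [ 0.63304781 -0.05790347]
```

View pics/w1z.png

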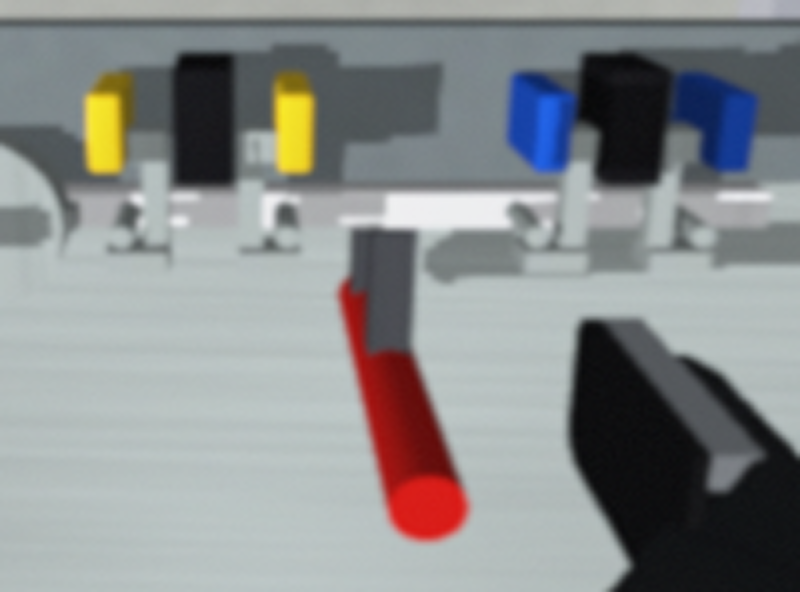

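The fit residuals are under 2 mm, giving yellow at (0.629, 0.0415) and a yaw of about 2.1°. I'll align there and descend.

```bash
python3 -c "
from h import *
delta([.629,.0415,.110],2.1)"
```

```text
t 2.1 tcp [0.6233 0.0307 0.2311] toolx yaw 1.77 F [ 0.  -1.   0.4] w 0.0857
d tool [ 0.0061 -0.0106  0.121 ] turn -0.33
```

Request:
{"method": "servo_tool", "body": {
  "moves": "1 0.006 -0.0105 0.03 0;1 0.006 -0.0105 0.06 -0.3;1 0.006 -0.0105 0.09 -0.3;1 0.006 -0.0105 0.12 -0.3;1 0.006 -0.0105 0.12 -0.3;1 0.006 -0.0105 0.12 -0.3;1 0.006 -0.0105 0.12 -0.3",
  "newtons": 25
}}

```text
time_s: 2.68
eef_pos: [0.6304, 0.0411, 0.1134]
tcp_rot: [1.0, 0.018, 0.001, 0.0]
wrist_force: [-1.1, 0.1, 0.2]
width: 0.0852
```

```bash
python3 - <<'E'
from h import *
delta([.629,.0415,.110],2.1)
for n in ("wrist","side"):
    d=cam(n); im=d["pixels"]
    if n=="side": im=cv2.resize(im[140:290,190:350],None,fx=4,fy=4,interpolation=cv2.INTER_CUBIC)
    cv2.imwrite(f"pics/{n}2.png",im)
E
```

```text
t 2.68 tcp [0.6304 0.0411 0.1134] toolx yaw 2.02 F [-1.1  0.1  0.2] w 0.0852
d tool [-0.0014 -0.0005  0.0034] turn -0.08
```

View pics/wrist2.png

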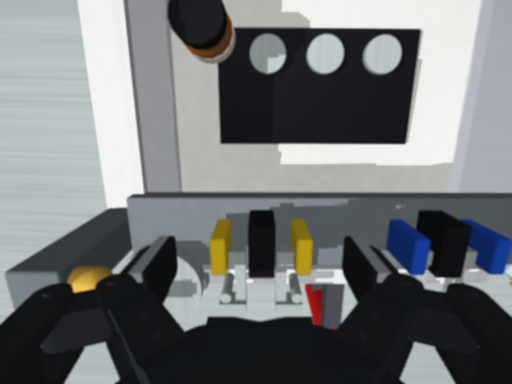

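View pics/side2.png

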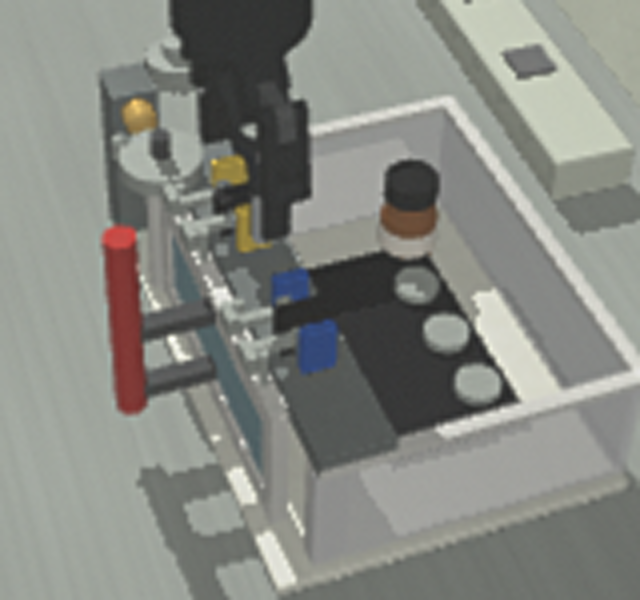

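The fingers sit symmetrically around the yellow tabs (gaps of 36 and 33 px). I'll close partway and check the side force.

Request:
{"method": "servo_tool", "body": {
  "moves": "0.65 -0.001 0 0 0;0.55 -0.001 0 0 0;0.5 -0.001 0 0 0;0.46 -0.001 0 0 0;0.44 -0.001 0 0 0;0.44 -0.001 0 0 0",
  "newtons": 25
}}

```text
time_s: 3.28
eef_pos: [0.6293, 0.0422, 0.1124]
tcp_rot: [1.0, 0.018, 0.001, 0.0]
wrist_force: [-0.3, -0.6, 3.6]
width: 0.0378
```

```bash
python3 - <<'E'
from h import *
delta([.629,.0415,.110],2.1)
d=cam("wrist"); cv2.imwrite("pics/w3.png",d["pixels"])
E
```

```text
t 3.28 tcp [0.6293 0.0422 0.1124] toolx yaw 2.09 F [-0.3 -0.6  3.6] w 0.0378
d tool [-0.0003  0.0007  0.0024] turn -0.01
```

View pics/w3.png

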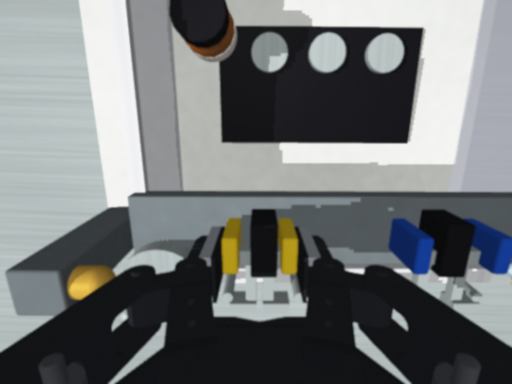

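Request:
{"method": "servo_tool", "body": {
  "moves": "0.4 0 0 0 0;0.37 0 0 0 0;0.34 0 0 0 0;0.3 0 0 0 0;0.3 0 0 0 0;0.3 0 0 0 0",
  "newtons": 30
}}

```text
time_s: 3.83
eef_pos: [0.6293, 0.0401, 0.113]
tcp_rot: [1.0, 0.018, 0.001, 0.002]
wrist_force: [-1.8, -5.8, 8.3]
width: 0.0305
```

```bash
python3 - <<'E'
from h import *
delta([.629,.0415,.110],2.1)
d=cam("wrist"); cv2.imwrite("pics/w4.png",cv2.resize(d["pixels"][190:310,180:340],None,fx=5,fy=5))
E
```

```text
t 3.83 tcp [0.6293 0.0401 0.113 ] toolx yaw 2.12 F [-1.8 -5.8  8.3] w 0.0305
d tool [-0.0003 -0.0014  0.003 ] turn 0.02
```

View pics/w4.png

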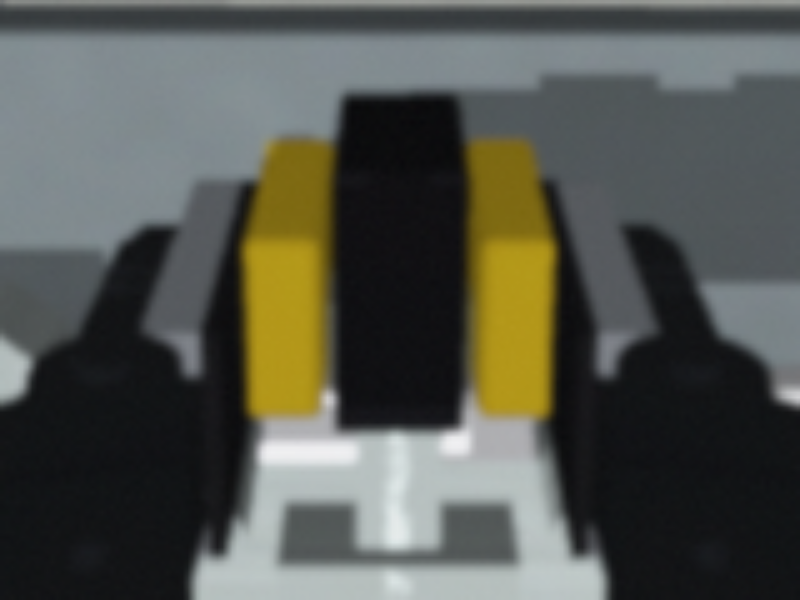

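The width reads 30.5 mm, below the 32 mm squeezed size, and both yellow tabs sit against the block, so yellow is in. I'll open, lift and move to blue.

Request:
{"method": "servo_tool", "body": {
  "moves": "0.5 0 0 0 0;0.8 0 0 0 0;1 0 0 0 0;1 0 0 -0.03 0;1 0 0 -0.06 0;1 0 0.035 -0.065 0;1 0 0.07 -0.065 0;1 0 0.101 -0.065 0"
}}

```text
time_s: 4.55
eef_pos: [0.6324, -0.0592, 0.177]
tcp_rot: [1.0, 0.019, 0.001, 0.0]
wrist_force: [0.9, 0.6, -0.5]
width: 0.0856
```

Request:
{"method": "servo_tool", "body": {
  "moves": "1 0 0 0 0;1 0 0 0 0"
}}

```text
time_s: 4.72
eef_pos: [0.6317, -0.0596, 0.1754]
tcp_rot: [1.0, 0.017, -0.001, -0.001]
wrist_force: [-0.5, 0.7, 0.4]
width: 0.0852
```

```bash
python3 - <<'E'
from h import *
delta([.633,-.0595,.110],2.1)
d=cam("wrist"); im=d["pixels"]; cv2.imwrite("pics/w5.png",im)
for col in "yb":
    for s_,ce in blobs(im,col,100):
        y1=s_[1]+s_[3]-1; us=np.where(mask(im,col)[y1-2,s_[0]:s_[0]+s_[2]])[0]+s_[0]
        print(col,s_,onz(d,(us.min()-.5,y1),.1315)[:2].round(4),onz(d,(us.max()+.5,y1),.1315)[:2].round(4))
E
```

```text
t 4.72 tcp [ 0.6317 -0.0596  0.1754] toolx yaw 1.96 F [-0.5  0.7  0.4] w 0.0852
d tool [ 0.0014 -0.      0.0654] turn -0.14
y [129, 189, 28, 37, 758] [0.6196 0.0335] [0.6199 0.0247]
y [97, 193, 18, 32, 449] [0.6195 0.0574] [0.6198 0.0472]
y [0, 226, 27, 23, 373] [0.5973 0.135 ] [0.5981 0.1165]
b [225, 189, 14, 36, 426] [ 0.6227 -0.0345] [ 0.623  -0.0424]
b [280, 189, 15, 36, 428] [ 0.6241 -0.0754] [ 0.6244 -0.0833]
```

View pics/w5.png

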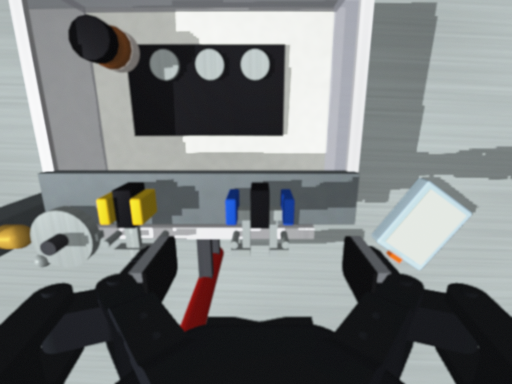

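Yellow now measures 32.7 mm over its outer faces (squeezed). Blue is centred at y = -0.059. I'll descend onto blue and squeeze.

Request:
{"method": "servo_tool", "body": {
  "moves": "1 0.001 0 0.03 0;1 0.001 0 0.063 0;1 0.001 0 0.063 0;0.6 0.001 0 0.063 0;0.5 0.001 0 0.063 0;0.44 0.001 0 0.063 0;0.44 0.001 0 0.063 0;0.44 0.001 0 0.063 0",
  "newtons": 25
}}

```text
time_s: 5.43
eef_pos: [0.635, -0.059, 0.1165]
tcp_rot: [1.0, 0.018, 0.003, 0.001]
wrist_force: [0.2, 0.4, 3.6]
width: 0.0374
```

Request:
{"method": "servo_tool", "body": {
  "moves": "0.4 0 0 0 0;0.37 0 0 0 0;0.34 0 0 0 0;0.3 0 0 0 0;0.3 0 0 0 0;0.3 0 0 0 0",
  "newtons": 30
}}

```text
time_s: 5.93
eef_pos: [0.6349, -0.0598, 0.1164]
tcp_rot: [1.0, 0.018, 0.002, 0.001]
wrist_force: [-0.3, -1.6, 7.9]
width: 0.0299
```

```bash
python3 - <<'E'
from h import *
delta([.633,-.0595,.110],2.1)
d=cam("wrist"); cv2.imwrite("pics/w6.png",cv2.resize(d["pixels"][190:310,180:340],None,fx=5,fy=5))
E
```

```text
t 5.93 tcp [ 0.6349 -0.0598  0.1164] toolx yaw 2.09 F [-0.3 -1.6  7.9] w 0.0299
d tool [-0.0019 -0.0004  0.0064] turn -0.01
```

View pics/w6.png

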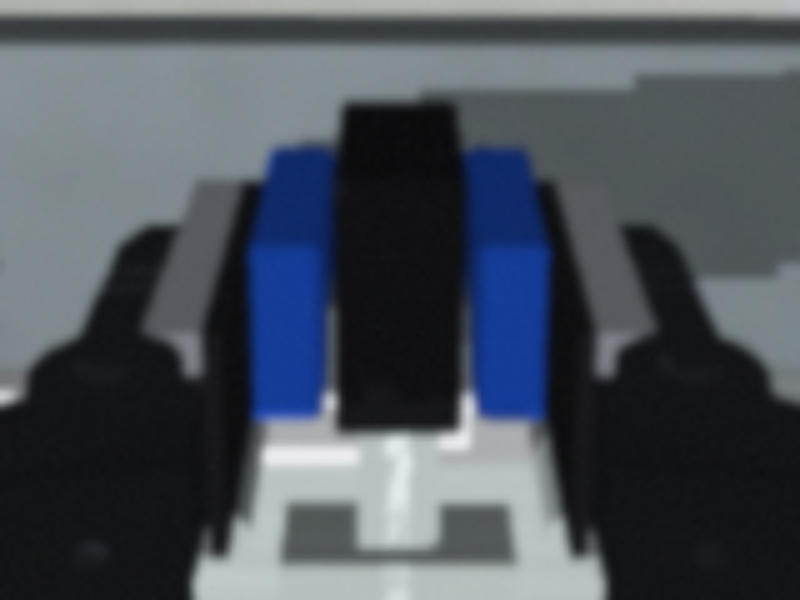

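Both blue tabs are against the block and the width reads 29.9 mm, so blue is in. Next I lift off and check the wrist joint before choosing the handle orientation.

Request:
{"method": "servo_tool", "body": {
  "moves": "0.5 0 0 0 0;0.8 0 0 0 0;1 0 0 0 0;1 0 0 -0.03 0;1 0 0 -0.06 0;1 0 0 -0.1 0;1 0 0 -0.1 0"
}}

```text
time_s: 6.57
eef_pos: [0.6371, -0.0594, 0.2225]
tcp_rot: [1.0, 0.018, 0.007, 0.002]
wrist_force: [1.4, 0.8, 2.6]
width: 0.0855
```

```bash
python3 - <<'E'
from h import *
print(np.degrees(status.sense()["joint_pos"]).round(1))
delta([.546,-.012,.215],182.1)
d=cam("wrist"); im=d["pixels"]
for col in "yb":
    for s_,ce in blobs(im,col,100):
        y1=s_[1]+s_[3]-1; us=np.where(mask(im,col)[y1-2,s_[0]:s_[0]+s_[2]])[0]+s_[0]
        print(col,s_,onz(d,(us.min()-.5,y1),.1315)[:2].round(4),onz(d,(us.max()+.5,y1),.1315)[:2].round(4))
E
```

```text
[-14.4  12.   96.6   0.   70.6  73.5]
t 6.57 tcp [ 0.6371 -0.0594  0.2225] toolx yaw 2.12 F [1.4 0.8 2.6] w 0.0855
d tool [-0.0894 -0.0508  0.0061] turn -179.98
y [154, 183, 20, 30, 446] [0.6195 0.033 ] [0.6198 0.025 ]
y [128, 186, 14, 26, 287] [0.6195 0.057 ] [0.6199 0.0481]
y [39, 214, 26, 19, 324] [0.5964 0.1394] [0.597  0.1218]
b [241, 184, 11, 28, 266] [ 0.6231 -0.0434] [ 0.6234 -0.0514]
b [267, 184, 11, 29, 293] [ 0.623  -0.0665] [ 0.6233 -0.0754]
```

Both catches measure 32 mm over the outer faces. Swinging from this yaw would take joint 6 past its range (about 190°), so I'll make a half turn of the tool while moving over the handle.

Request:
{"method": "servo_tool", "body": {
  "moves": "1 -0.03 -0.015 0 -7;1 -0.06 -0.03 0 -14;1 -0.089 -0.05 0 -21;1 -0.089 -0.05 0 -28;1 -0.089 -0.05 0 -35;1 -0.089 -0.05 0 -42;1 -0.089 -0.05 0 -49;1 -0.089 -0.05 0 -56"
}}

```text
time_s: 7.28
eef_pos: [0.5413, -0.0116, 0.2114]
tcp_rot: [0.873, 0.488, -0.001, -0.001]
wrist_force: [0.4, -0.8, -0.0]
width: 0.0855
```

Request:
{"method": "servo_tool", "body": {
  "moves": "1 0 0 0 -7;1 0 0 0 -14;1 0 0 0 -21;1 0 0 0 -28;1 0 0 0 -35;1 0 0 0 -42;1 0 0 0 -49;1 0 0 0 -56"
}}

```text
time_s: 7.95
eef_pos: [0.5414, -0.0117, 0.2113]
tcp_rot: [0.541, 0.841, -0.001, -0.002]
wrist_force: [0.2, 0.4, -0.1]
width: 0.0854
```

Request:
{"method": "servo_tool", "body": {
  "moves": "1 0 0 0 -7;1 0 0 0 -14;1 0 0 0 -21;1 0 0 0 -28;1 0 0 0 -35;1 0 0 0 -42;1 0 0 0 -49;1 0 0 0 -56"
}}

```text
time_s: 8.62
eef_pos: [0.5414, -0.0117, 0.2113]
tcp_rot: [0.083, 0.997, 0.0, -0.002]
wrist_force: [0.8, 0.4, 1.8]
width: 0.0856
```

```bash
python3 - <<'E'
from h import *
print(np.degrees(status.sense()["joint_pos"]).round(1))
delta([.546,-.012,.215],182.1)
d=cam("wrist"); im=d["pixels"]; cv2.imwrite("pics/w7.png",im)
E
```

```text
[-12.    0.6 110.2   0.   69.4 -92.4]
t 8.62 tcp [ 0.5414 -0.0117  0.2113] toolx yaw 170.45 F [0.8 0.4 1.8] w 0.0856
d tool [-0.0046  0.0005 -0.0037] turn -11.65
```

View pics/w7.png

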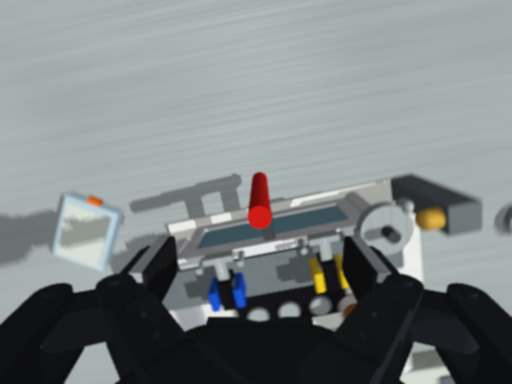

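The view now looks from the robot side, with the handle's top disc at (260,217) between the jaws. I'll re-measure it.

```bash
python3 - <<'E'
from h import *
d=cam("wrist"); im=d["pixels"]; h=cv2.cvtColor(im,cv2.COLOR_BGR2HSV)
m=(mask(im,"r")&(h[...,2]>190)).astype(np.uint8)
n,l,s,c=cv2.connectedComponentsWithStats(m); i=1+s[1:,4].argmax(); p=onz(d,c[i],.16); print(s[i],c[i],p)
delta([p[0],p[1],.124],182.1)
E
```

```text
[248 207  23  21 380] [258.92894737 216.84473684] [ 0.54586702 -0.01169043  0.16      ]
t 8.72 tcp [ 0.5414 -0.0117  0.2115] toolx yaw 170.09 F [-0.1 -0.2 -0. ] w 0.0853
d tool [-0.0046  0.0008  0.0875] turn -12.01
```

Request:
{"method": "servo_tool", "body": {
  "moves": "1 -0.0045 0.001 0 -6;1 -0.0045 0.001 0 -12;1 -0.0045 0.001 0.03 -12;1 -0.0045 0.001 0.06 -12;1 -0.0045 0.001 0.085 -12;1 -0.0045 0.001 0.085 -12;1 -0.0045 0.001 0.085 -12;1 -0.0045 0.001 0.085 -12"
}}

```text
time_s: 9.38
eef_pos: [0.5477, -0.0119, 0.1294]
tcp_rot: [-0.018, 1.0, -0.0, 0.001]
wrist_force: [0.6, -0.8, 0.3]
width: 0.0857
```

Request:
{"method": "servo_tool", "body": {
  "moves": "0.6 0 0 0 0;0.4 0 0 0 0;0.3 0 0 0 0;0.22 0 0 0 0;0.15 0 0 0 0;0.1 0 0 0 0;0.1 0 0 0 0;0.1 0 0 0 0",
  "newtons": 50
}}

```text
time_s: 10.05
eef_pos: [0.5473, -0.0127, 0.129]
tcp_rot: [-0.018, 1.0, -0.001, 0.0]
wrist_force: [-1.2, -4.2, 3.5]
width: 0.0166
```

```bash
python3 - <<'E'
from h import *
delta([.546,-.0117,.124],182.1)
d=cam("wrist"); im=d["pixels"]; cv2.imwrite("pics/w8.png",im)
E
```

```text
t 10.05 tcp [ 0.5473 -0.0127  0.129 ] toolx yaw -177.89 F [-1.2 -4.2  3.5] w 0.0166
d tool [0.0012 0.001  0.005 ] turn -359.99
```

View pics/w8.png

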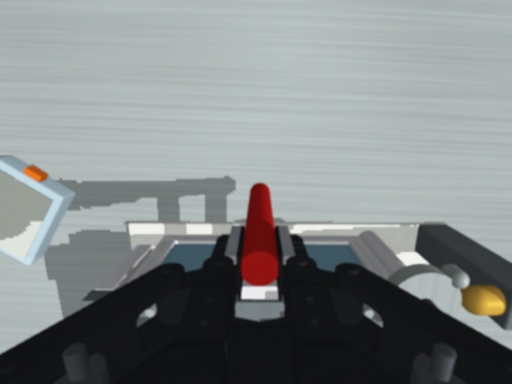

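The handle is gripped (width 16.6 mm on the 18 mm post). Now I compute the arc increments for the swing, with the tool turning with the gate.

```bash
python3 - <<'E'
import numpy as np
for t in range(4,34,4):
    a=np.radians(t);c,s=np.cos(a),np.sin(a);x,y=-.055,-.11
    print(t,round(-(x*c+y*s-x),4),round(-x*s+y*c-y,4))
E
```

```text
4 0.0075 0.0041
8 0.0148 0.0087
12 0.0217 0.0138
16 0.0282 0.0194
20 0.0343 0.0254
24 0.04 0.0319
28 0.0452 0.0387
32 0.0499 0.0459
```

Request:
{"method": "servo_tool", "body": {
  "moves": "0.1 0.0075 0.0041 0 4;0.1 0.0148 0.0087 0 8;0.1 0.0217 0.0138 0 12;0.1 0.0282 0.0194 0 16;0.1 0.0343 0.0254 0 20;0.1 0.0343 0.0254 0 20",
  "newtons": 60
}}

```text
time_s: 10.6
eef_pos: [0.5111, 0.0123, 0.129]
tcp_rot: [0.157, 0.988, -0.001, -0.0]
wrist_force: [-2.7, -4.8, 3.6]
width: 0.0163
```

```bash
cat >> h.py <<'E'
def gate():
    s=status.sense(); th=np.radians(2.1); h0=np.array([.5463,-.0122])
    M=np.array([[np.cos(th),-np.sin(th)],[np.sin(th),np.cos(th)]]); hinge=h0+M@[.055,.11]
    v=M.T@(s["eef_pos"][:2]-hinge); a=np.arctan2(-.11,-.055)-np.arctan2(v[1],v[0]); a=(a+np.pi)%(2*np.pi)-np.pi
    Mt=R.from_quat(s["tcp_rot"]).as_matrix(); y=np.degrees(np.arctan2(Mt[1,0],Mt[0,0]))
    print("t",s["time_s"],"gate est deg",np.degrees(a).round(2),"rad",a.round(3),"radius",np.linalg.norm(v).round(4),"tool rot",round((182.1-y)%360,2),"tilt",Mt[:,2].round(3),"z",s["eef_pos"][2].round(4),"F",s["wrist_force"].round(1),"mom",s["moment"].round(2),"w",round(s["width"],4),"j",s["joint_pos"].round(2))
E
python3 -c "
from h import *
gate()
cv2.imwrite('pics/t9.png',cv2.resize(cam('top')['pixels'][125:285,155:335],None,fx=4,fy=3.7,interpolation=cv2.INTER_CUBIC))"
```

```text
t 10.6 gate est deg 20.09 rad 0.351 radius 0.1227 tool rot 20.11 tilt [-0.    -0.001 -1.   ] z 0.129 F [-2.7 -4.8  3.6] mom [-0.78  0.34 -0.13] w 0.0163 j [-0.17  0.04  2.06 -0.    1.05 -1.43]
```

View pics/t9.png

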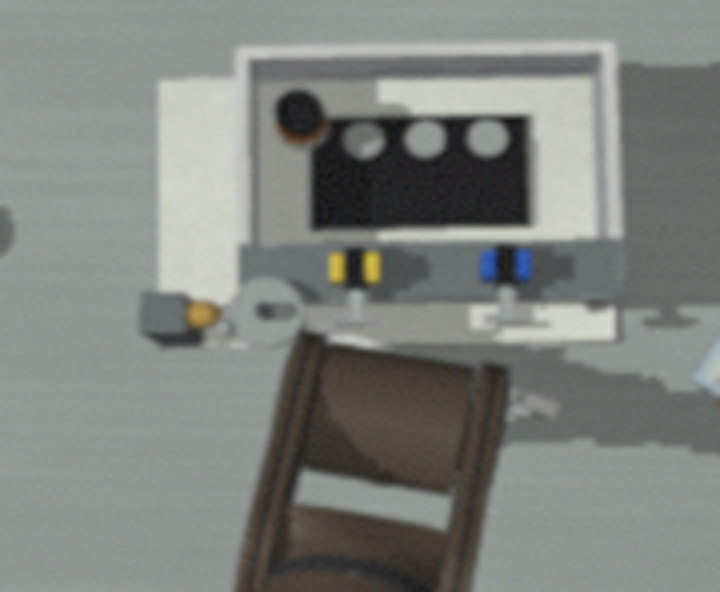

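The gate is free and following on the right radius (122.7 mm against 123). Catches are still in. I'll continue through the click.

Request:
{"method": "servo_tool", "body": {
  "moves": "0.1 0.0075 0.0041 0 4;0.1 0.0148 0.0087 0 8;0.1 0.0217 0.0138 0 12;0.1 0.0282 0.0194 0 16;0.1 0.0343 0.0254 0 20;0.1 0.04 0.0319 0 24;0.1 0.0452 0.0387 0 28;0.1 0.0499 0.0459 0 32",
  "newtons": 70
}}

```text
time_s: 11.32
eef_pos: [0.4783, 0.0712, 0.129]
tcp_rot: [0.424, 0.906, -0.001, 0.0]
wrist_force: [-1.3, -4.0, 4.0]
width: 0.0163
```

```bash
python3 -c "
from h import *
gate()"
```

```text
t 11.3167 gate est deg 52.04 rad 0.908 radius 0.1224 tool rot 52.22 tilt [-0.    -0.001 -1.   ] z 0.129 F [-1.3 -4.   4. ] mom [-0.68  0.28 -0.2 ] w 0.0163 j [-0.06 -0.03  2.12 -0.    1.05 -0.76]
```

Request:
{"method": "servo_tool", "body": {
  "moves": "0.1 0.0075 0.0041 0 4;0.1 0.0148 0.0087 0 8;0.1 0.0217 0.0138 0 12;0.1 0.0282 0.0194 0 16;0.1 0.0343 0.0254 0 20;0.1 0.04 0.0319 0 24;0.1 0.0452 0.0387 0 28;0.1 0.0499 0.0459 0 32"
}}

```text
time_s: 11.98
eef_pos: [0.4818, 0.1392, 0.129]
tcp_rot: [0.657, 0.754, -0.0, 0.0]
wrist_force: [0.4, -4.3, 3.6]
width: 0.0161
```

```bash
python3 -c "
from h import *
gate()"
```

```text
t 11.9833 gate est deg 84.4 rad 1.473 radius 0.122 tool rot 84.23 tilt [ 0.001 -0.001 -1.   ] z 0.129 F [ 0.4 -4.3  3.6] mom [-0.68  0.12 -0.19] w 0.0161 j [ 0.08  0.01  2.08 -0.    1.04 -0.06]
```

A further 4° brings it to about 88°, still clear of the 1.62 rad stop.

Request:
{"method": "servo_tool", "body": {
  "moves": "0.1 0.004 0.002 0 2;0.1 0.0075 0.0041 0 4;0.1 0.0075 0.0041 0 4;0.1 0.0075 0.0041 0 4;0.1 0.0075 0.0041 0 4;0.1 0.0075 0.0041 0 4"
}}

```text
time_s: 12.48
eef_pos: [0.4847, 0.1468, 0.129]
tcp_rot: [0.681, 0.732, 0.0, 0.0]
wrist_force: [-0.4, -3.7, 5.2]
width: 0.0162
```

```bash
python3 -c "
from h import *
gate()
for n in ('side','top','wrist'):
    im=cam(n)['pixels']
    cv2.imwrite(f'pics/{n}10.png',cv2.resize(im[125:285,155:335],None,fx=4,fy=3.7,interpolation=cv2.INTER_CUBIC) if n!='wrist' else im)
gate()"
```

```text
t 12.4833 gate est deg 88.23 rad 1.54 radius 0.1219 tool rot 87.96 tilt [ 0.001 -0.    -1.   ] z 0.129 F [-0.4 -3.7  5.2] mom [-0.6   0.19 -0.18] w 0.0162 j [ 0.09  0.03  2.07 -0.    1.04  0.02]
t 12.6333 gate est deg 88.22 rad 1.54 radius 0.1219 tool rot 87.96 tilt [ 0.001 -0.    -1.   ] z 0.129 F [-0.1 -4.1  4.5] mom [-0.54  0.15 -0.16] w 0.016 j [ 0.09  0.03  2.07 -0.    1.04  0.02]
```

View pics/side10.png

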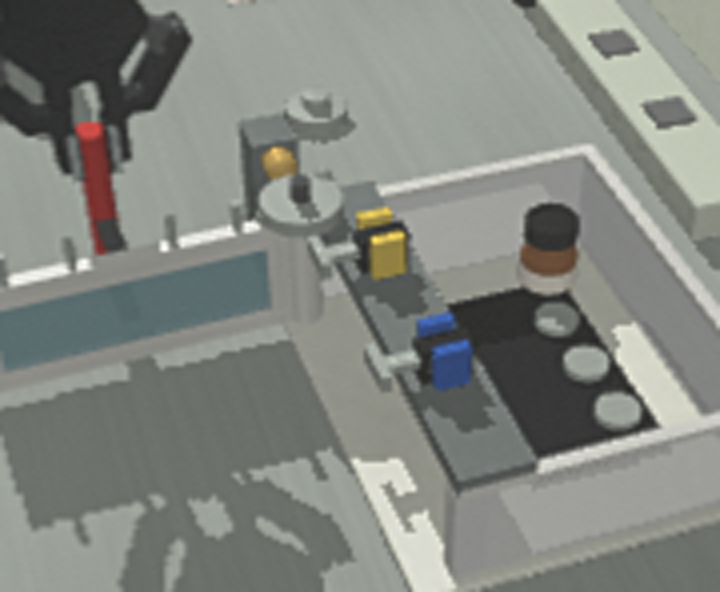

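View pics/wrist10.png

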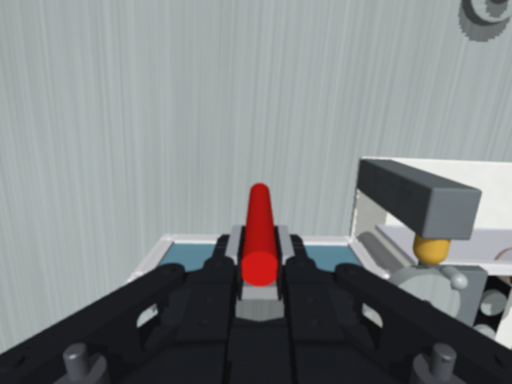

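View pics/top10.png

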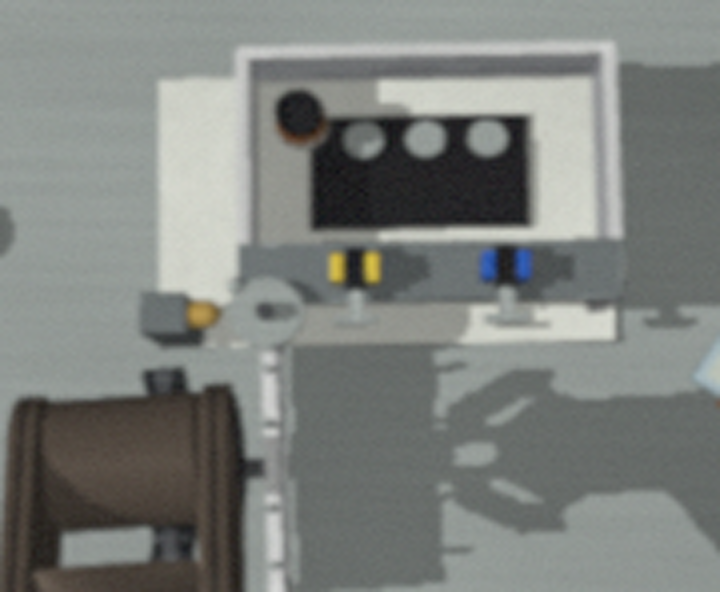

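The top and side views show the gate standing square to the front, held by the handle. Both catches are still squeezed, and the jar, case and blank are untouched. Handing in.

```bash
python3 -c "
from bench import manip
print(manip.finish_job())"
```

```text
the job is handed in; nothing more can be done
None
```

The gate stands open at about 88° (1.54 rad), still held by its red handle, and the job is handed in at about 12.6 s of the 61 s allowed.

- **Catches:** I squeezed the yellow catch first, then the blue. Afterwards both measured about 32 mm over their outer faces, which is the fully squeezed size, and both were still in at the last picture.
- **Gate:** I pinched the handle from above and swung it past the click stop, turning the tool with the gate. The handle stayed on an arc of about 122 mm radius (123 expected) and the grip read 16 mm on the 18 mm post. The angle is worked out from the tool position, and the last top and side views agree with it.
- **Forces and the other objects:** the wrist force stayed around 10 N or below in every reading. In the last pictures the jar stood where it was. I did not measure the case or the blank again, but nothing came near them.
- **Small disagreements:** the pen's yaw came out at 1.8° from the top camera and 2.2° from the wrist camera, so I used 2.1°. The gripper read 30–30.5 mm on the 32 mm squeezed tabs.

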